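Nest the works of a lock into its open case

TASK

Reassemble the lock: lay the three loose steel parts (long bolt, T-shaped lever, stepped plate) into the open lock case so that they interlock, with the bolt's plain end sticking out through the slot in the case's end. Only one arrangement fits; all three must end lying flat, fully down on the case floor. Leave the marker, the lock cylinder and the loupe beside the work where they are.

Things in the scene. Friction and masses are not known exactly. Their poses are not given: they have to be found in the camera images.
- lock_case: Open lock case, fixed on a rubber pad, 109 x 69 mm outside, wall tops 14 mm up. Origin: bench level under the cavity's middle. Cavity (mm) x -50.5..50.5, y -30.5..30.5, floor z = 5. The end wall at +x is missing for y 9.5..30.5: the bolt's open-topped slot; that end plate reaches y +-46. The parts fill it, 3 mm gaps between them, 2 mm to walls; any order. A bulky key machine stands right of it.
- dead_bolt: Loose steel plate, 8 mm thick (mm): bar x -48.5..48.5, y 1.5..18.5, side arm x -28.5..-11.5, y -18.5..1.5 (+x end sticks out); lower edges bevelled 2. Upright grip lug 10 (x) by 24 (y), top 36 above underside, centre x -20, y 4. Origin: underside, middle of the outline's bounding box; z up. Seated: origin at (20, 10, 5) in lock_case's frame, axes parallel.
- tee_lever: Loose steel plate, 8 mm thick (mm): T shape, cross bar x -18.5..-1.5, y -28.5..28.5, tongue x -1.5..18.5, y -8.5..8.5; lower edges bevelled 2. Upright grip lug 10 (x) by 24 (y), top 36 above underside, centre x -10, y 0. Origin: underside, middle of the outline's bounding box; z up. Seated: origin at (-30, 0, 5) in lock_case's frame, axes parallel.
- step_plate: Loose steel plate, 8 mm thick (mm): stepped L, bar x -38.5..38.5, y -18.5..-1.5, wide step x 1.5..38.5, y -1.5..18.5; lower edges bevelled 2. Upright grip lug 10 (x) by 24 (y), top 36 above underside, centre x 30, y -2. Origin: underside, middle of the outline's bounding box; z up. Seated: origin at (10, -10, 5) in lock_case's frame, axes parallel.
- marker: Bystander: white marker pen with a black cap, lying, 127 x 18 x 18 mm. Origin under its middle.
- lock_cylinder_2: Bystander: silvery profile lock cylinder, lying, 65 x 33 x 17 mm. Origin under its middle.
- loupe: Bystander: small black eye loupe, upright, 36 mm across, 33 mm high. Origin under its middle.

How it is judged:
At the end, for the whole second after the job is handed in: All three parts rest in the case in their one interlocking arrangement, bolt end out through the slot: each origin within 6 mm in x and y of its seat, underside less than 2.5 mm above the case floor, tilt under 0.06 rad, turned under 0.14 rad from the case axes (x of dead_bolt in the frame of lock_case between 0.014 and 0.026 m and y of dead_bolt in the frame of lock_case between 0.004 and 0.016 m and z of dead_bolt in the frame of lock_case between 0.002 and 0.0075 m and angle between each of dead_bolt, tee_lever, step_plate's own z axis and vertical below 0.06 rad and angle between the x axis of each of dead_bolt, tee_lever, step_plate and the x axis of lock_case, either way round below 0.14 rad and linear speed of each of dead_bolt, tee_lever, step_plate below 0.02 m/s and x of tee_lever in the frame of lock_case between -0.036 and -0.024 m and y of tee_lever in the frame of lock_case between -0.006 and 0.006 m and z of tee_lever in the frame of lock_case between 0.002 and 0.0075 m and x of step_plate in the frame of lock_case between 0.004 and 0.016 m and y of step_plate in the frame of lock_case between -0.016 and -0.004 m and z of step_plate in the frame of lock_case between 0.002 and 0.0075 m); the robot touches nothing.
It fails at once if the marker is shifted by more than 3 cm (distance of marker from where it was at the start of the episode above 0.03 m).
It fails at once if the lock cylinder is shifted by more than 3 cm (distance of lock_cylinder_2 from where it was at the start of the episode above 0.03 m).
It fails at once if the loupe is shifted by more than 3 cm (distance of loupe from where it was at the start of the episode above 0.03 m).
It also fails if it takes over 72 s, if anything falls off the work surface, if the arm or the gripper's body presses on something with over 40 N, if the wrist force passes 120 N, or if a joint passes its speed limit or range.

ROBOT

A 6-joint arm with a two-finger parallel gripper is mounted at the origin on a cart in front of the work surface, level with it; the furniture and walls round the work are solid. World frame = base frame: x ahead of the robot, y to its left, z up, the work surface at z = 0. Lengths are in m, angles in rad, forces in N, time in s.
With the tool pointing down it reaches from about 0.3 to 0.75 m from the base axis. Payload 8.5 kg.
Tool frame: the origin (TCP) lies midway between the tips of the shut fingers; the grasp point (between the pads) lies 19 mm behind it (robot.grip_point_offset is the distance from the TCP to the grasp point, in m); z points along the fingers, y is the line along which they close (so a half turn about z gives the same grasp; the last joint's range is limited). The gripper opens to 85 mm and grips with 20 to 120 N. Pads are 22 mm wide; open, the fingers measure 114 mm over their backs; the gripper's body (76 mm by 85 mm) begins 54 mm behind the grasp point. The pads swing forward as they close: fully open they stand 13 mm farther back than shut.
Start: joints at [-1.446, 0.381, 1.297, -0, 1.464, -0.215], TCP at [0.183, -0.519, 0.231] pointing down, gripper open.
Joint ranges: [-3.11, 3.11], [-0.89, 2.33], [0.22, 2.48], [-1.42, 4.56], [0.17, 2.85], [-2.88, 2.88]. Speed limits (rad/s): [2.39, 2.39, 3.14, 3.14, 3.14, 3.14].

INTERFACE

Orientations are given as [roll, pitch, yaw] about the fixed x, y, z axes, in that order (R = Rz(yaw) Ry(pitch) Rx(roll)).
In Python, from rig import monitor, grab_frame, sign_off, robot gives the robot as it stands.
- The arm moves only by the tool carry_out, never from a script. Its arguments are lists of equal length, an entry for each row: "grip": the opening, from 0 (shut) to 1 (fully open); "travel": the shift along the tool's x, y, z each as a share of 2 cm, from -1 to 1, a list of three; "turn": the turn, a rotation vector about the tool's x, y, z each as a share of 0.12 rad, from -1 to 1, a list of three. In form: {"grip": [grip, ...], "travel": [[x, y, z], ...], "turn": [[ax, ay, az], ...]}. A call has 1 to 10 rows; each row shifts and turns the commanded pose from where the row before left it, along the tool's axes as they then stand; what a row does not reach is not made up. A row lasts 1/8 s, in which the tool goes at most 62.5 mm and 10.7 degrees, less where a joint would pass 70% of its speed; a pose out of reach is approached as far as the arm can. A call with a number of a shift or a turn outside -1 to 1 is refused whole. A call with a gripper value outside its range is refused whole. The fingers move at their own pace and stop on an object; the grip force is fixed at half the most. Time passes only in rows, so rows that do not move let the fingers close. It gives the time, the measured TCP pose, the force, the opening and the grip force at its end, in the units of the state.
- monitor.get_obs(): the state, without advancing time (a new reading comes with each control period).
- grab_frame(name): name is "side" or "top" or "wrist"; returns a dict with "color" (400x640x3 uint8, blue, green, red), "fovy" (degrees; the focal length in pixels is half the picture's height over the tangent of half this angle, whatever the lens; pixels are square), "cx", "cy" (the principal point, pixels), "dist_coeffs" ([k1, k2, p1, p2, k3] as OpenCV has them; the pictures are not rectified), "extrinsics" (4x4, takes a point from camera to world coordinates). Camera axes: x right, y down, z forward; pixel columns grow to the right and rows downward; lengths in m; the calibration is good to about 2 mm. A picture is of the moment at which its call begins. There is no depth.
- sign_off(): hands the job in; it is judged then, once.
The state is a dict: "time": time; "q": joint angles; "joint_vel": joint speeds; "tau": joint torques, N m; "position": TCP position; "tcp_rot": TCP orientation; "wrist_force": force on the tool from outside, world axes, zero at the start; "ft_torque": the same for the moment, N m; "opening": finger opening in m; "grip_force": force on a finger pad.
Only numpy, scipy, OpenCV 4.12 (cv2) and the standard library are available. Lean on these libraries where they do the work, as an engineer would, in place of code of your own. Each camera call takes 0.05 s, during which the arm holds its last target. There are 200 camera calls.

## Working session

There is one attempt and no reset: what is moved stays moved. The work goes in short steps, Python scripts to look and compute and a tool call to move; the robot and the scene stay as the last step left them, time stands still between calls to the robot, and variables do not carry over. Pictures are saved under pics/ and viewed, at most 10 in all, crops included, and the job is handed in when it is done.

Besides the shell and the picture viewer there is one more tool, called after "Request:" in YAML: its name, and indented under it one key for each argument. carry_out: Moves the arm, as the interface text tells. Its arguments: {"type":"object","properties":{"grip":{"type":"array","items":{"type":"number"}},"travel":{"type":"array","items":{"type":"array","items":{"type":"number","minimum":-1,"maximum":1}}},"turn":{"type":"array","items":{"type":"array","items":{"type":"number","minimum":-1,"maximum":1}}}},"required":["grip","travel","turn"]}

```bash
mkdir -p pics; cat > h.py <<'E'
import numpy as np,cv2
from rig import monitor,grab_frame,sign_off,robot
def K(f):
    h=f["color"].shape[0]; a=h/2/np.tan(np.radians(f["fovy"])/2)
    return np.array([[a,0,f["cx"]],[0,a,f["cy"]],[0,0,1.]])
def px2w(f,uv,z):
    p=cv2.undistortPoints(np.array(uv,float).reshape(-1,1,2),K(f),np.array(f["dist_coeffs"])).reshape(-1,2)
    T=np.array(f["extrinsics"]); d=np.c_[p,np.ones(len(p))]@T[:3,:3].T; o=T[:3,3]
    return o+d*((z-o[2])/d[:,2])[:,None]
def w2px(f,P):
    T=np.linalg.inv(np.array(f["extrinsics"]))
    return cv2.projectPoints(np.array(P,float).reshape(-1,1,3),cv2.Rodrigues(T[:3,:3])[0],T[:3,3],K(f),np.array(f["dist_coeffs"]))[0].reshape(-1,2)
def st():
    o=monitor.get_obs(); print({k:np.round(o[k],4).tolist() for k in("time","position","tcp_rot","wrist_force","opening","q")})
E
python3 - <<'E'
from h import *
st()
for n in("top","side"):
    f=grab_frame(n); cv2.imwrite(f"pics/{n}0.png",f["color"]); print(n,np.round(f["extrinsics"],3).tolist(),f["fovy"],f["dist_coeffs"])
    np.save(f"pics/{n}0.npy",f,allow_pickle=True)
print(robot)
E
```

```text
{'time': 0.0, 'position': [0.1833, -0.5183, 0.2307], 'tcp_rot': [-3.1402, -0.0003, 0.3398], 'wrist_force': [-0.2184, 0.4832, 0.7278], 'opening': 0.0852, 'q': [-1.4463, 0.3812, 1.2983, -0.0, 1.4636, -0.2153]}
top [[-0.014, -0.993, 0.116, 0.385], [-1.0, 0.014, 0.003, 0.339], [-0.005, -0.115, -0.993, 0.975], [0.0, 0.0, 0.0, 1.0]] 50.8173011836342 [0.01858637 0.         0.         0.         0.        ]
side [[-0.993, -0.048, 0.107, 0.421], [-0.116, 0.546, -0.83, 1.023], [-0.019, -0.837, -0.548, 0.513], [0.0, 0.0, 0.0, 1.0]] 56.90972147289086 [-0.01477334  0.          0.          0.          0.        ]
<Robot object at 0x7fc6a3a38050>
```

View pics/top0.png

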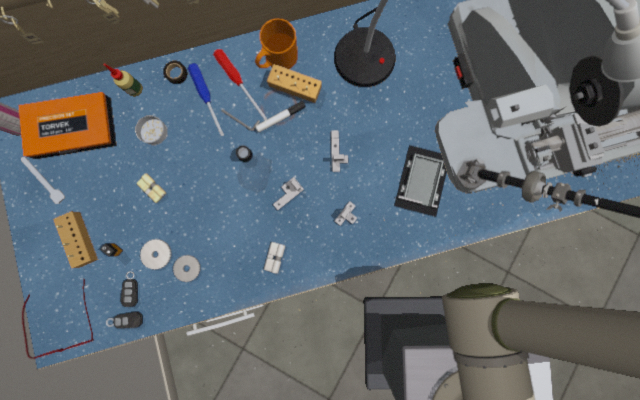

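View pics/side0.png

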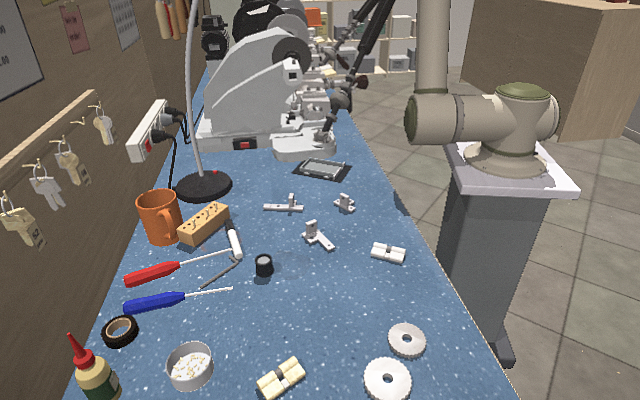

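Top view: the case is at about (422,180), and the loose parts are at (337,150), (289,193) and (347,213). The loupe is at (243,153), the marker at (280,117) and the cylinder at (275,257). The side view agrees. I'll enlarge the work area next.

```bash
python3 - <<'E'
from h import *
c=cv2.imread("pics/top0.png")[115:245,260:460]
cv2.imwrite("pics/topz.png",cv2.resize(c,None,fx=4,fy=4,interpolation=cv2.INTER_CUBIC))
f=np.load("pics/top0.npy",allow_pickle=True).item()
print(px2w(f,[(337,150),(289,193),(347,213),(422,180)],.01).round(3))
E
```

```text
[[0.601 0.302 0.01 ]
 [0.501 0.415 0.01 ]
 [0.453 0.282 0.01 ]
 [0.527 0.107 0.01 ]]
```

View pics/topz.png

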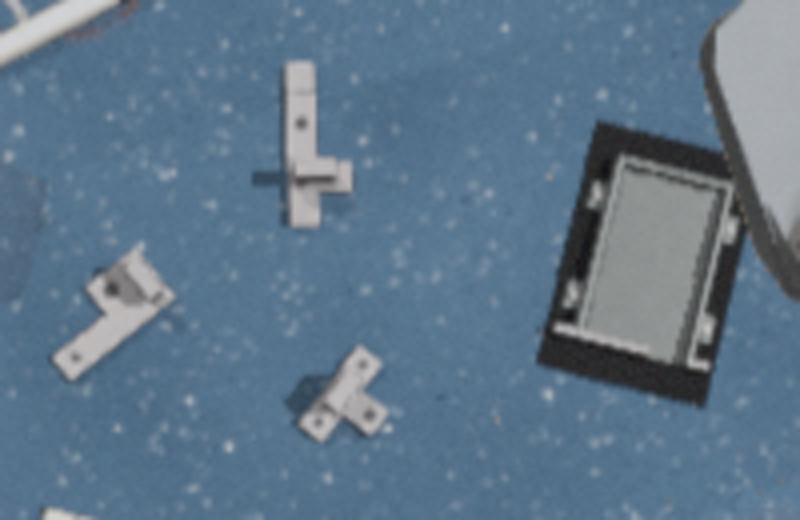

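The enlarged crop shows three parts. The bolt is at zoom (303,145) with yaw near 0. The step plate is at (115,315), its wide end towards the upper right. The tee is at (345,395), its tongue pointing lower right. The case has its end plate at the bottom, from (555,328) to (710,368), with the slot on the right. I'll fit silhouettes to get poses.

```bash
cat >> h.py <<'E'
from scipy.optimize import minimize,least_squares
def box(x0,x1,y0,y1,z0,z1): return np.array([[x,y,z] for x in(x0,x1) for y in(y0,y1) for z in(z0,z1)])/1000.
PARTS={"bolt":[box(-48.5,48.5,1.5,18.5,0,8),box(-28.5,-11.5,-18.5,1.5,0,8),box(-25,-15,-8,16,0,36)],
"tee":[box(-18.5,-1.5,-28.5,28.5,0,8),box(-1.5,18.5,-8.5,8.5,0,8),box(-15,-5,-12,12,0,36)],
"step":[box(-38.5,38.5,-18.5,-1.5,0,8),box(1.5,38.5,-1.5,18.5,0,8),box(25,35,-14,10,0,36)]}
def tr(p,P,z=0):
    c,s=np.cos(p[2]),np.sin(p[2]); return P@np.array([[c,s,0],[-s,c,0],[0,0,1]])+[p[0],p[1],z]
def render(f,name,p,win,S,z=0):
    m=np.zeros(((win[3]-win[1])*S,(win[2]-win[0])*S),np.uint8)
    for B in PARTS[name]:
        q=(w2px(f,tr(p,B,z))-[win[0]-.5,win[1]-.5])*S
        cv2.fillConvexPoly(m,np.round(cv2.convexHull(q.astype(np.float32))*16).astype(np.int32),255,shift=4)
    return cv2.resize(m,None,fx=1/S,fy=1/S,interpolation=cv2.INTER_AREA)/255.
def seg(im):
    b,g,r=[im[...,i].astype(float) for i in range(3)]
    return np.clip(((r-b)+45)/30,0,1)   # bench: r<<b, steel: r~b
def fit(f,name,p0,mask=seg,z=0,pad=12,S=4):
    q=np.vstack([w2px(f,tr(p0,B,z)) for B in PARTS[name]])
    win=[int(max(0,q[:,0].min()-pad)),int(max(0,q[:,1].min()-pad)),int(min(640,q[:,0].max()+pad)),int(min(400,q[:,1].max()+pad))]
    m=mask(f["color"][win[1]:win[3],win[0]:win[2]])
    c=lambda d:np.abs(render(f,name,np.array(p0)+d*[.01,.01,.1],win,S,z)-m).sum()
    best=min((minimize(c,d0,method="Nelder-Mead",options=dict(initial_simplex=np.array(d0)+np.vstack([np.zeros(3),.6*np.eye(3)]))) for d0 in([0,0,0],[.3,-.3,1],[-.3,.3,-1])),key=lambda r:r.fun)
    return np.array(p0)+best.x*[.01,.01,.1],best.fun/m.sum()
E
python3 - <<'E'
from h import *
f=np.load("pics/top0.npy",allow_pickle=True).item()
print(f["color"][165,370],f["color"][140,335],f["color"][203,280])
Z=lambda u,v:(260+(u+.5)/4-.5,115+(v+.5)/4-.5)
for n,o in(("bolt",(302,145)),("tee",(345,395)),("step",(120,315))):
    p=px2w(f,[Z(*o)],.008)[0]; r=fit(f,n,[p[0],p[1],{"bolt":0,"tee":-2.17,"step":-.88}[n]]); print(n,r[0].round(4),round(r[1],3))
pts=np.array([Z(555,328),Z(710,368),Z(620,155),Z(735,183)]); M=np.array([[54.5,-46,14],[54.5,46,14],[-54.5,-34.5,14],[-54.5,34.5,14]])/1000
r=least_squares(lambda p:(w2px(f,tr(p,M))-pts).ravel(),[.527,.107,2.89]); print("case",r.x.round(4),r.fun.round(1))
E
```

```text
[145 122  93] [183 183 186] [175 174 178]
bolt [0.601  0.2971 0.0271] 0.144
tee [ 0.4479  0.2793 -2.216 ] 0.194
step [ 0.5021  0.424  -0.9124] 0.113
case [0.5286 0.1045 2.8641] [-0.1  0.   0.3  0.4 -0.2 -0.5  0.1  0.1]
```

Request:
carry_out:
  grip: [1,1,1,1,1,1,1,1,1,1]
  travel:
    - [0.78,-1,0]
    - [0.78,-1,0]
    - [0.78,-1,0]
    - [0.78,-1,0]
    - [0.78,-1,0]
    - [0.78,-1,0]
    - [0.78,-1,0]
    - [0.78,-1,0]
    - [0.78,-1,0]
    - [0.78,-1,0]
  turn:
    - [0,0,0]
    - [0,0,0]
    - [0,0,0]
    - [0,0,0]
    - [0,0,0]
    - [0,0,0]
    - [0,0,0]
    - [0,0,0]
    - [0,0,0]
    - [0,0,0]

```text
time: 1.35
position: [0.264, -0.2767, 0.2312]
tcp_rot: [-3.141, -0.0, 0.34]
wrist_force: [0.5, -0.2, -0.0]
opening: 0.0851
grip_force: 0.0
```

Request:
carry_out:
  grip: [1,1,1,1,1,1,1,1,1,1]
  travel:
    - [0.78,-1,0]
    - [0.78,-1,0]
    - [0.78,-1,0]
    - [0.78,-1,0]
    - [0.78,-1,0]
    - [0.78,-1,0]
    - [0.78,-1,0]
    - [0.78,-1,0]
    - [0.78,-1,0]
    - [0.78,-1,0]
  turn:
    - [0,0,0]
    - [0,0,0]
    - [0,0,0]
    - [0,0,0]
    - [0,0,0]
    - [0,0,0]
    - [0,0,0]
    - [0,0,0]
    - [0,0,0]
    - [0,0,0]

```text
time: 2.6
position: [0.3441, -0.0362, 0.2313]
tcp_rot: [-3.142, 0.0, 0.34]
wrist_force: [0.8, -0.7, 0.9]
opening: 0.0854
grip_force: 0.0
```

Request:
carry_out:
  grip: [1,1,1,1,1,1,1,1,1,1]
  travel:
    - [0.78,-1,0]
    - [0.78,-1,0]
    - [0.78,-1,0]
    - [0.78,-1,0]
    - [0.78,-1,0]
    - [0.78,-1,0]
    - [0.78,-1,0]
    - [0.78,-1,0]
    - [0.78,-1,0]
    - [0.78,-1,0]
  turn:
    - [0,0,0]
    - [0,0,0]
    - [0,0,0]
    - [0,0,0]
    - [0,0,0]
    - [0,0,0]
    - [0,0,0]
    - [0,0,0]
    - [0,0,0]
    - [0,0,0]

```text
time: 3.85
position: [0.4243, 0.2042, 0.2312]
tcp_rot: [-3.142, 0.0, 0.34]
wrist_force: [0.4, -1.4, 0.2]
opening: 0.0851
grip_force: 0.0
```

Request:
carry_out:
  grip: [1,1,1,1,1,1,1,1,1,1]
  travel:
    - [0.5,-1,0]
    - [0.5,-1,0]
    - [0.5,-1,0]
    - [0.3,-0.4,0]
    - [0,0,0]
    - [0,0,0]
    - [0,0,0]
    - [0,0,0]
    - [0,0,0]
    - [0,0,0]
  turn:
    - [0,0,-1]
    - [0,0,-1]
    - [0,0,-1]
    - [0,0,-1]
    - [0,0,-1]
    - [0,0,-1]
    - [0,0,-1]
    - [0,0,-1]
    - [0,0,-1]
    - [0,0,-1]

```text
time: 5.1
position: [0.4238, 0.2801, 0.2312]
tcp_rot: [-3.141, 0.0, 1.544]
wrist_force: [0.0, -0.5, 0.0]
opening: 0.0851
grip_force: 0.0
```

Request:
carry_out:
  grip: [1,1,1,1,1,1,1,1,1]
  travel:
    - [0,0,0]
    - [0,0,0]
    - [0,0,0]
    - [0,0,0]
    - [0,0,0]
    - [0,0,0]
    - [0,0,0]
    - [0,0,0]
    - [0,0,0]
  turn:
    - [0,0,-1]
    - [0,0,-1]
    - [0,0,-1]
    - [0,0,-1]
    - [0,0,-1]
    - [0,0,-1]
    - [0,0,-1]
    - [0,0,-1]
    - [0,0,0]

```text
time: 6.22
position: [0.4239, 0.28, 0.2312]
tcp_rot: [-3.141, -0.0, 2.499]
wrist_force: [0.5, -0.4, 0.2]
opening: 0.0852
grip_force: 0.0
```

```bash
cat >> h.py <<'E'
def wr(x): return (x+np.pi)%(2*np.pi)-np.pi
def go(o,xy,z=None,yaw=None):
    "remaining move in rows-units along tool axes (translation before turning)"
    y=o["tcp_rot"][2]; d=np.array(xy)-o["position"][:2]
    print("tool x,y (units of 2cm)",np.round([(d[0]*np.cos(y)+d[1]*np.sin(y))/.02,(d[0]*np.sin(y)-d[1]*np.cos(y))/.02],3),
      "z",None if z is None else round((o["position"][2]-z)/.02,3),"turn",None if yaw is None else round(-wr(yaw-y)/.12,3))
E
python3 - <<'E'
from h import *
st(); f=grab_frame("wrist"); cv2.imwrite("pics/w1.png",f["color"]); np.save("pics/w1.npy",f,allow_pickle=True)
T=np.array(f["extrinsics"]); print(T.round(3).tolist(),f["fovy"])
r=fit(f,"tee",[.4479,.2793,-2.216],pad=30,S=2); print(r); p=r[0]
go(monitor.get_obs(),tr(p,np.array([[-.01,0,0]]))[0,:2],.012,p[2]-np.pi/2)
E
```

```text
{'time': 6.225, 'position': [0.4239, 0.28, 0.2312], 'tcp_rot': [-3.1412, -0.0002, 2.4988], 'wrist_force': [0.4865, -0.4253, 0.232], 'opening': 0.0852, 'q': [0.3504, 0.3073, 1.4107, 0.0, 1.424, -0.5776]}
[[0.599, 0.77, 0.219, 0.369], [0.801, -0.576, -0.165, 0.322], [-0.001, 0.274, -0.962, 0.374], [0.0, 0.0, 0.0, 1.0]] 59.09324610904841
(array([ 0.4470954 ,  0.27930503, -2.23922254]), np.float64(0.06992184047767083))
tool x,y (units of 2cm) [-0.959  1.167] z 10.961 turn 0.203
```

View pics/w1.png

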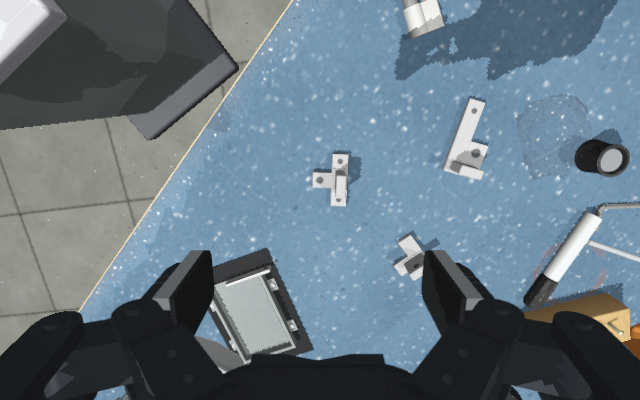

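The wrist view shows the tee at (335,180) and a clean fit. The step plate is at (467,140) and the case at (255,310). I'll descend on the tee.

Request:
carry_out:
  grip: [1,1,1,1,1,1,1,1,1,1]
  travel:
    - [-0.48,0.585,1]
    - [-0.48,0.585,1]
    - [0,0,1]
    - [0,0,1]
    - [0,0,1]
    - [0,0,1]
    - [0,0,1]
    - [0,0,1]
    - [0,0,1]
    - [0,0,1]
  turn:
    - [0,0,0]
    - [0,0,0]
    - [0,0,0.2]
    - [0,0,0]
    - [0,0,0]
    - [0,0,0]
    - [0,0,0]
    - [0,0,0]
    - [0,0,0]
    - [0,0,0]

```text
time: 7.52
position: [0.4536, 0.2872, 0.0307]
tcp_rot: [3.142, 0.0, 2.473]
wrist_force: [-0.1, -1.0, 0.0]
opening: 0.0855
grip_force: 0.0
```

Request:
carry_out:
  grip: [1,0.1,0,0,0,0,0,0]
  travel:
    - [0,0,0.9]
    - [0,0,0]
    - [0,0,0]
    - [0,0,0]
    - [0,0,0]
    - [0,0,0]
    - [0,0,0]
    - [0,0,0]
  turn:
    - [0,0,0]
    - [0,0,0]
    - [0,0,0]
    - [0,0,0]
    - [0,0,0]
    - [0,0,0]
    - [0,0,0]
    - [0,0,0]

```text
time: 8.52
position: [0.4539, 0.2872, 0.0139]
tcp_rot: [3.141, 0.0, 2.476]
wrist_force: [-0.4, 0.2, 5.7]
opening: 0.0088
grip_force: 59.2
```

Request:
carry_out:
  grip: [0,0,0,0,0,0,0,0,0,0]
  travel:
    - [0,0,-1]
    - [0,0,-1]
    - [-1,-0.45,-1]
    - [-1,-0.45,-1]
    - [-1,-0.45,-1]
    - [-1,-0.45,-1]
    - [-1,-0.45,-1]
    - [-1,-0.45,-1]
    - [-1,-0.45,-1]
    - [-1,-0.45,0]
  turn:
    - [0,0,0]
    - [0,0,0]
    - [0,0,0]
    - [0,0,0]
    - [0,0,0]
    - [0,0,0]
    - [0,0,0]
    - [0,0,0]
    - [0,0,0]
    - [0,0,0]

```text
time: 9.78
position: [0.5358, 0.1309, 0.1941]
tcp_rot: [3.14, 0.002, 2.476]
wrist_force: [0.0, -0.5, -0.8]
opening: 0.0089
grip_force: 58.6
```

Request:
carry_out:
  grip: [0,0,0,0,0,0,0,0,0,0]
  travel:
    - [-1,-0.45,0]
    - [0,0,0]
    - [0,0,0]
    - [0,0,0]
    - [0,0,0]
    - [0,0,0]
    - [0,0,0]
    - [0,0,0]
    - [0,0,0]
    - [0,0,0]
  turn:
    - [0,0,0.86]
    - [0,0,1]
    - [0,0,1]
    - [0,0,1]
    - [0,0,1]
    - [0,0,1]
    - [0,0,1]
    - [0,0,1]
    - [0,0,1]
    - [0,0,1]

```text
time: 11.02
position: [0.5449, 0.1119, 0.1919]
tcp_rot: [-3.139, 0.001, 1.289]
wrist_force: [0.5, 0.5, -2.0]
opening: 0.0089
grip_force: 58.5
```

```bash
python3 - <<'E'
from h import *
st(); f=grab_frame("wrist"); cv2.imwrite("pics/w2.png",f["color"]); np.save("pics/w2.npy",f,allow_pickle=True)
M=np.array([[54.5,-46,14],[54.5,46,14],[-54.5,-34.5,14],[-54.5,34.5,14],[-50.5,-30.5,5],[-50.5,30.5,5],[50.5,-30.5,5],[50.5,30.5,5]])/1000
print(w2px(f,tr([.5286,.1045,2.864],M)).round(1).tolist())
E
```

```text
{'time': 11.025, 'position': [0.5449, 0.1119, 0.1919], 'tcp_rot': [-3.1394, 0.0006, 1.2886], 'wrist_force': [0.5022, 0.4953, -2.0329], 'opening': 0.0089, 'q': [-0.0102, 0.4236, 1.3464, 0.0, 1.3739, 0.272]}
[[242.1, 134.4], [248.0, 229.5], [362.4, 146.6], [360.2, 218.0], [356.9, 149.5], [355.2, 211.1], [249.4, 149.9], [252.9, 211.4]]
```

View pics/w2.png

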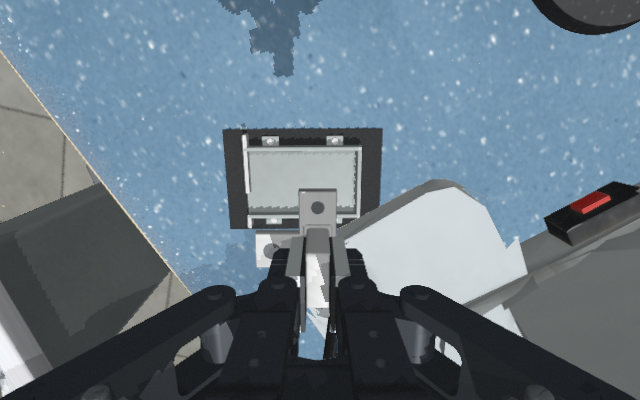

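The tee is held at (318,230) with its tongue pointing left. The case spans about (228–380, 128–228), with the end plate at x≈246 and the slot at the lower left. I'll zoom in to fix the case pose.

```bash
python3 - <<'E'
import cv2
c=cv2.imread("pics/w2.png")[120:240,220:390]
cv2.imwrite("pics/w2z.png",cv2.resize(c,None,fx=4.5,fy=4.5,interpolation=cv2.INTER_LINEAR))
E
```

```text
(no output)
```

View pics/w2z.png

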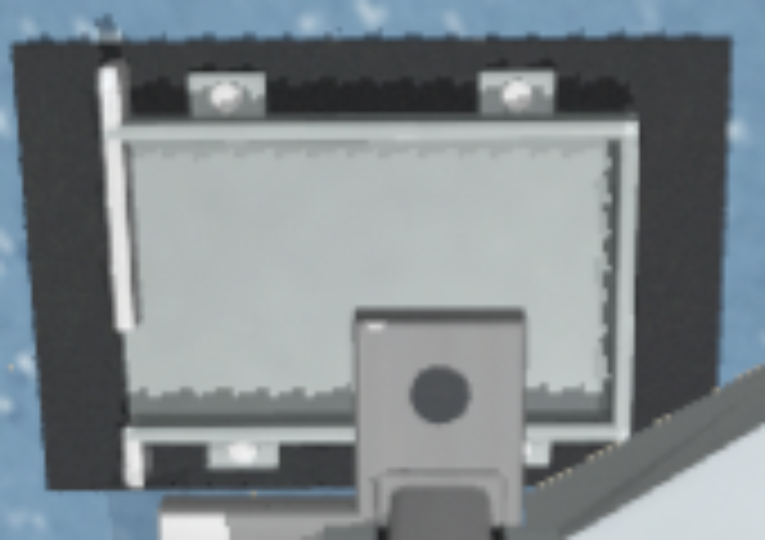

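The zoom shows the outer wall corners at (637,120) and (630,440), the slot edges at (125,328) and (135,430), and the end plate tip at (98,67). The held tee's bar end has top corners at (357,322) and (525,322). I'll fit the case and the part in hand.

```bash
python3 - <<'E'
from h import *
f=np.load("pics/w2.npy",allow_pickle=True).item(); o=monitor.get_obs()
Z=lambda P:np.array(P)/4.5+[220-.4,120-.4]
M=np.array([[-54.5,-34.5,14],[-54.5,34.5,14],[-50.5,-30.5,14],[-50.5,30.5,14],[54.5,9.5,14],[54.5,30.5,14],[50.5,-30.5,14]])/1000
px=Z([(637,120),(630,440),(622,137),(613,428),(117,328),(124,430),(130,140)])
r=least_squares(lambda p:(w2px(f,tr(p,M))-px).ravel(),[.527,.107,2.89],loss="soft_l1"); print("case",r.x.round(4)); print((w2px(f,tr(r.x,M))-px).round(1).tolist())
# held tee
th=o["tcp_rot"][2]+np.pi/2; z=o["position"][2]-.0139+.008
C=np.array([[-1.5,-28.5,0],[-18.5,-28.5,0]])/1000
pc=Z([(357,322),(525,322)])
w=px2w(f,pc,z); print("seen",w.round(4))
O=o["position"][:2]-tr([0,0,th],np.array([[-.01,0,0]]))[0,:2]
print("expected",tr([*O,th],C,z).round(4), "off in part frame mm",(tr([0,0,-th],w-tr([*O,th],C,z))*1000).round(1).tolist())
c=r.x; L=tr(c,np.array([[-.04,0,0]]))[0,:2]; print(L); go(o,L,.005+.0139,c[2]-np.pi/2)
E
```

```text
case [0.5285 0.1049 2.863 ]
[[1.1, -0.0], [0.4, 0.3], [-0.1, 0.6], [0.1, -1.0], [-0.1, 0.5], [-0.3, -1.1], [-1.2, 0.3]]
seen [[0.5452 0.1417 0.186 ]
 [0.5609 0.1372 0.186 ]]
expected [[0.5448 0.1417 0.186 ]
 [0.5611 0.1368 0.186 ]] off in part frame mm [[-0.4, -0.2, 0.0], [0.3, -0.3, 0.0]]
[0.56699091 0.09393291]
tool x,y (units of 2cm) [-0.549  1.316] z 8.65 turn -0.07
```

Request:
carry_out:
  grip: [0,0,0,0,0,0,0,0,0,0]
  travel:
    - [-0.28,0.66,1]
    - [-0.27,0.66,1]
    - [0,0,1]
    - [0,0,1]
    - [0,0,1]
    - [0,0,1]
    - [0,0,1]
    - [0,0,0.5]
    - [0,0,0.3]
    - [0,0,0.3]
  turn:
    - [0,0,0]
    - [0,0,0]
    - [0,0,-0.07]
    - [0,0,0]
    - [0,0,0]
    - [0,0,0]
    - [0,0,0]
    - [0,0,0]
    - [0,0,0]
    - [0,0,0]

```text
time: 12.32
position: [0.5678, 0.0944, 0.0313]
tcp_rot: [3.141, -0.0, 1.301]
wrist_force: [0.6, -0.6, -1.7]
opening: 0.0091
grip_force: 58.6
```

Request:
carry_out:
  grip: [0,0,0]
  travel:
    - [0,0,0.25]
    - [0,0,0.2]
    - [0,0,0.1]
  turn:
    - [0,0,0]
    - [0,0,0]
    - [0,0,0]

```text
time: 12.7
position: [0.5675, 0.0944, 0.0202]
tcp_rot: [3.142, -0.0, 1.301]
wrist_force: [-1.4, 0.1, -1.0]
opening: 0.0085
grip_force: 58.6
```

Request:
carry_out:
  grip: [0,0.35,0.35,0.35,0.35,0.35,0.35,0.35,0.35,0.35]
  travel:
    - [0,0,0.05]
    - [0,0,0]
    - [0,0,0]
    - [0,0,0]
    - [0,0,-0.5]
    - [0,0,-1]
    - [0,0,-1]
    - [0,0,-1]
    - [0,0,-1]
    - [0,0,-1]
  turn:
    - [0,0,0]
    - [0,0,0]
    - [0,0,0]
    - [0,0,0]
    - [0,0,0]
    - [0,0,0]
    - [0,0,0]
    - [0,0,0]
    - [0,0,0]
    - [0,0,0]

```text
time: 13.95
position: [0.5675, 0.0944, 0.1308]
tcp_rot: [3.141, -0.0, 1.301]
wrist_force: [0.4, -0.2, 0.3]
opening: 0.0301
grip_force: 0.0
```

```bash
python3 - <<'E'
from h import *
o=monitor.get_obs(); st()
w=np.load("pics/w1.npy",allow_pickle=True).item(); r=fit(w,"step",[.5021,.424,-.912],S=2); print("step",r)
f=np.load("pics/top0.npy",allow_pickle=True).item(); r=fit(f,"bolt",[.601,.2971,.027],S=8); print("bolt",r)
p=r[0]; go(o,tr(p,np.array([[-.02,.004,0]]))[0,:2],.2,p[2])
E
```

```text
{'time': 13.95, 'position': [0.5675, 0.0944, 0.1308], 'tcp_rot': [3.1408, -0.0002, 1.3009], 'wrist_force': [0.353, -0.1934, 0.2755], 'opening': 0.0301, 'q': [-0.0408, 0.5129, 1.3834, 0.0, 1.2444, 0.229]}
step (array([ 0.50162114,  0.42380726, -0.90850536]), np.float64(0.08358545509121226))
bolt (array([0.60064302, 0.29666017, 0.02473936]), np.float64(0.1552437753279387))
tool x,y (units of 2cm) [10.089 -2.116] z -3.46 turn 10.635
```

Request:
carry_out:
  grip: [1,1,1,1,1,1,1,1,1,1]
  travel:
    - [1,-0.21,-1]
    - [1,-0.21,-1]
    - [1,-0.21,-1]
    - [1,-0.21,0]
    - [1,-0.21,0]
    - [1,-0.21,0]
    - [1,-0.21,0]
    - [1,-0.21,0]
    - [1,-0.21,0]
    - [1,-0.21,0]
  turn:
    - [0,0,0]
    - [0,0,0]
    - [0,0,0]
    - [0,0,0]
    - [0,0,0]
    - [0,0,0]
    - [0,0,0]
    - [0,0,0]
    - [0,0,0]
    - [0,0,0.65]

```text
time: 15.2
position: [0.5804, 0.2998, 0.1893]
tcp_rot: [3.142, -0.0, 1.221]
wrist_force: [-0.4, 0.3, -0.7]
opening: 0.0852
grip_force: 0.0
```

Request:
carry_out:
  grip: [1,1,1,1,1,1,1,1,1,1]
  travel:
    - [0,0,0]
    - [0,0,0]
    - [0,0,0]
    - [0,0,0]
    - [0,0,0]
    - [0,0,0]
    - [0,0,0]
    - [0,0,0]
    - [0,0,0]
    - [0,0,0]
  turn:
    - [0,0,1]
    - [0,0,1]
    - [0,0,1]
    - [0,0,1]
    - [0,0,1]
    - [0,0,1]
    - [0,0,1]
    - [0,0,1]
    - [0,0,1]
    - [0,0,1]

```text
time: 16.45
position: [0.5804, 0.2991, 0.1892]
tcp_rot: [3.142, 0.0, 0.019]
wrist_force: [-0.6, -1.6, 0.4]
opening: 0.0855
grip_force: 0.0
```

```bash
python3 - <<'E'
from h import *
st(); f=grab_frame("wrist"); cv2.imwrite("pics/w3.png",f["color"]); np.save("pics/w3.npy",f,allow_pickle=True)
r=fit(f,"bolt",[.6006,.2967,.025],S=2,pad=20); print(r); p=r[0]
go(monitor.get_obs(),tr(p,np.array([[-.02,.004,0]]))[0,:2],.013,p[2])
E
```

```text
{'time': 16.45, 'position': [0.5804, 0.2991, 0.1892], 'tcp_rot': [3.1416, 0.0001, 0.0191], 'wrist_force': [-0.642, -1.5781, 0.4288], 'opening': 0.0855, 'q': [0.2949, 0.5929, 1.0522, 0.0, 1.4965, 1.8466]}
(array([0.60072185, 0.29696598, 0.0137379 ]), np.float64(0.044284975533548786))
tool x,y (units of 2cm) [ 0.015 -0.081] z 8.811 turn 0.006
```

Request:
carry_out:
  grip: [1,1,1,1,1,1,1,1,1,0]
  travel:
    - [0,-0.08,1]
    - [0,0,1]
    - [0,0,1]
    - [0,0,1]
    - [0,0,1]
    - [0,0,1]
    - [0,0,1]
    - [0,0,1]
    - [0,0,0.75]
    - [0,0,0]
  turn:
    - [0,0,0.04]
    - [0,0,0]
    - [0,0,0]
    - [0,0,0]
    - [0,0,0]
    - [0,0,0]
    - [0,0,0]
    - [0,0,0]
    - [0,0,0]
    - [0,0,0]

```text
time: 17.75
position: [0.5799, 0.3001, 0.0133]
tcp_rot: [3.141, 0.002, 0.019]
wrist_force: [0.6, 0.6, 0.6]
opening: 0.0696
grip_force: 0.0
```

Request:
carry_out:
  grip: [0,0,0,0,0]
  travel:
    - [0,0,0]
    - [0,0,0]
    - [0,0,0]
    - [0,0,0]
    - [0,0,0]
  turn:
    - [0,0,0]
    - [0,0,0]
    - [0,0,0]
    - [0,0,0]
    - [0,0,0]

```text
time: 18.38
position: [0.5808, 0.3001, 0.0153]
tcp_rot: [-3.141, -0.002, 0.018]
wrist_force: [-1.3, -1.5, 6.2]
opening: 0.0224
grip_force: 59.5
```

Request:
carry_out:
  grip: [0,0,0,0,0,0,0,0,0,0]
  travel:
    - [0,0,-1]
    - [0,0.5,-1]
    - [0,1,-1]
    - [0,1,-1]
    - [0,1,-1]
    - [0,0,-1]
    - [0,0,-1]
    - [0,0,-1]
    - [0,0,-0.5]
    - [0,0,0]
  turn:
    - [0,0,0]
    - [0,0,0]
    - [0,0,0]
    - [0,0,0]
    - [0,0,-1]
    - [0,0,-1]
    - [0,0,-1]
    - [0,0,-1]
    - [0,0,-1]
    - [0,0,-1]

```text
time: 19.62
position: [0.5819, 0.2286, 0.1862]
tcp_rot: [3.14, -0.002, 0.741]
wrist_force: [-0.8, 0.4, -1.2]
opening: 0.0225
grip_force: 59.0
```

Request:
carry_out:
  grip: [0,0,0,0,0,0,0,0,0,0]
  travel:
    - [0,0,0]
    - [0,0,0]
    - [0,0,0]
    - [0,0,0]
    - [0,0,0]
    - [0,0,0]
    - [0,0,0]
    - [0,0,0]
    - [0,0,0]
    - [0,0,0]
  turn:
    - [0,0,-1]
    - [0,0,-1]
    - [0,0,-1]
    - [0,0,-1]
    - [0,0,-1]
    - [0,0,-1]
    - [0,0,-1]
    - [0,0,-1]
    - [0,0,-1]
    - [0,0,-1]

```text
time: 20.88
position: [0.5816, 0.2285, 0.1851]
tcp_rot: [3.141, 0.0, 1.941]
wrist_force: [0.2, -0.4, -2.0]
opening: 0.0224
grip_force: 59.0
```

Request:
carry_out:
  grip: [0,0,0,0,0,0,0,0]
  travel:
    - [0,0,0]
    - [0,0,0]
    - [0,0,0]
    - [0,0,0]
    - [0,0,0]
    - [0,0,0]
    - [0,0,0]
    - [0,0,0]
  turn:
    - [0,0,-1]
    - [0,0,-1]
    - [0,0,-1]
    - [0,0,-1]
    - [0,0,-1]
    - [0,0,-1]
    - [0,0,-1]
    - [0,0,-0.7]

```text
time: 21.88
position: [0.5816, 0.2285, 0.1851]
tcp_rot: [3.142, 0.0, 2.864]
wrist_force: [0.1, 0.3, -1.6]
opening: 0.0226
grip_force: 59.0
```

```bash
python3 - <<'E'
from h import *
st(); go(monitor.get_obs(),[.5247,.105],.17,2.863)
E
```

```text
{'time': 21.875, 'position': [0.5816, 0.2285, 0.1851], 'tcp_rot': [3.1416, 0.0002, 2.8643], 'wrist_force': [0.0934, 0.2958, -1.6377], 'opening': 0.0226, 'q': [0.1853, 0.5456, 1.1521, -0.0001, 1.4436, -1.1082]}
tool x,y (units of 2cm) [ 1.044 -6.719] z 0.757 turn 0.011
```

Request:
carry_out:
  grip: [0,0,0,0,0,0,0,0]
  travel:
    - [0.15,-0.96,0]
    - [0.15,-0.96,0]
    - [0.15,-0.96,0]
    - [0.15,-0.96,0]
    - [0.15,-0.96,0]
    - [0.15,-0.96,0]
    - [0.15,-0.96,0]
    - [0,0,0]
  turn:
    - [0,0,0]
    - [0,0,0]
    - [0,0,0]
    - [0,0,0]
    - [0,0,0]
    - [0,0,0]
    - [0,0,0]
    - [0,0,0]

```text
time: 22.88
position: [0.524, 0.1054, 0.1845]
tcp_rot: [-3.142, 0.0, 2.861]
wrist_force: [0.6, 0.2, -1.8]
opening: 0.0224
grip_force: 59.1
```

```bash
python3 - <<'E'
from h import *
st(); f=grab_frame("wrist"); np.save("pics/w4.npy",f,allow_pickle=True); o=monitor.get_obs()
im=f["color"]; cv2.imwrite("pics/w4.png",cv2.resize(im[80:400,110:530],None,fx=1.85,fy=1.85,interpolation=cv2.INTER_LINEAR))
th=o["tcp_rot"][2]; z=o["position"][2]-.0153
O=o["position"][:2]-tr([0,0,th],np.array([[-.02,.004,0]]))[0,:2]
C=np.array([[48.5,18.5,8],[48.5,1.5,8],[-48.5,18.5,8],[-48.5,1.5,8],[-28.5,-18.5,8],[-11.5,-18.5,8]])/1000
print("expected bolt corners in crop",((w2px(f,tr([*O,th],C,z))-[110,80])*1.85).round(0).tolist())
E
```

```text
{'time': 22.875, 'position': [0.524, 0.1054, 0.1845], 'tcp_rot': [-3.1416, 0.0, 2.8605], 'wrist_force': [0.5869, 0.1683, -1.7519], 'opening': 0.0224, 'q': [-0.0231, 0.3928, 1.4206, -0.0, 1.3282, -1.3129]}
expected bolt corners in crop [[319.0, 30.0], [396.0, 30.0], [329.0, 412.0], [394.0, 412.0], [473.0, 343.0], [475.0, 281.0]]
```

View pics/w4.png

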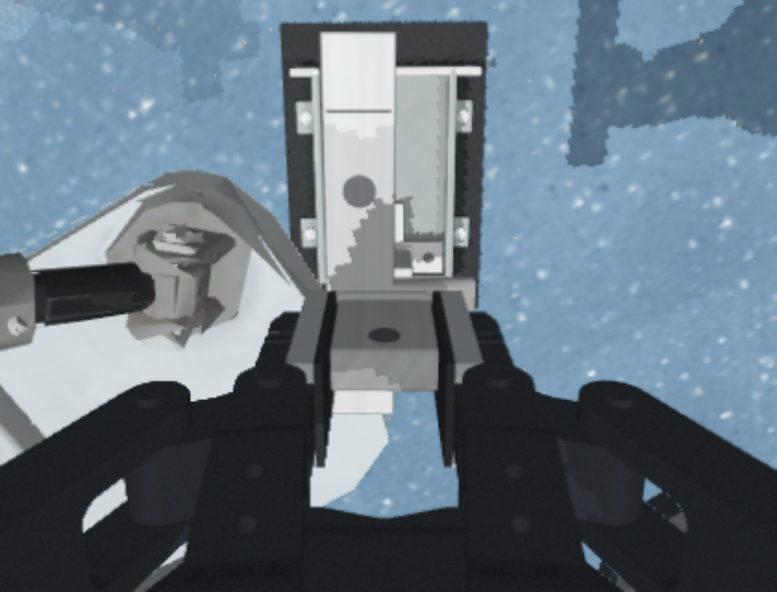

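The bolt's tip corners at (321,32) and (395,32) match the expected positions within 1 mm. The seated tee's tongue shows near (425,257). The machine base edge runs near (300,290), so I'll check clearance there and the tee's seating.

```bash
python3 - <<'E'
from h import *
f=np.load("pics/w4.npy",allow_pickle=True).item(); o=monitor.get_obs(); c=[.5285,.1049,2.863]
Z=lambda P:np.array(P)/1.85+[110,80]
inv=lambda w:(tr([0,0,-c[2]],w-[c[0],c[1],0])*1000).round(0)
for z in(.0,.03,.06,.1): print(z,inv(px2w(f,Z([(235,190),(305,285),(245,245),(155,270)]),z)).tolist())
C=np.array([[-11.5,8.5,13],[-11.5,-8.5,13],[-31.5,-28.5,13],[-48.5,-28.5,13],[-50.5,-30.5,14],[54.5,-46,14],[50.5,-30.5,14]])/1000
print("tee tongue, bar end; wall",((w2px(f,tr(c,C))-[110,80])*1.85).round(0).tolist())
go(o,tr(c,np.array([[0,.014,0]]))[0,:2],.005+.0153,c[2])
E
```

```text
0.0 [[-8.0, 77.0, 0.0], [-61.0, 43.0, 0.0], [-38.0, 74.0, 0.0], [-52.0, 123.0, 0.0]]
0.03 [[-1.0, 70.0, 30.0], [-49.0, 39.0, 30.0], [-28.0, 67.0, 30.0], [-41.0, 112.0, 30.0]]
0.06 [[7.0, 63.0, 60.0], [-36.0, 35.0, 60.0], [-18.0, 60.0, 60.0], [-29.0, 101.0, 60.0]]
0.1 [[17.0, 54.0, 100.0], [-20.0, 30.0, 100.0], [-4.0, 51.0, 100.0], [-14.0, 86.0, 100.0]]
tee tongue, bar end; wall [[367.0, 202.0], [401.0, 202.0], [440.0, 240.0], [440.0, 272.0], [444.0, 276.0], [482.0, 67.0], [449.0, 76.0]]
tool x,y (units of 2cm) [-0.219 -0.699] z 8.211 turn -0.016
```

```bash
python3 - <<'E'
from h import *
f=np.load("pics/w4.npy",allow_pickle=True).item(); t=np.load("pics/top0.npy",allow_pickle=True).item(); c=[.5285,.1049,2.863]
Z=lambda P:np.array(P)/1.85+[110,80]
inv=lambda w:(tr([0,0,-c[2]],w-[c[0],c[1],0])*1000).round(0)
for z in(.02,.04,.06,.08,.1,.12): print(z,"rod end: wrist",inv(px2w(f,Z([(152,290)]),z))[0],"top",inv(px2w(t,[(480,172)],z))[0],"| base edge near: wrist",inv(px2w(f,Z([(180,172)]),z))[0],"top",inv(px2w(t,[(462,190)],z))[0])
im=t["color"][140:215,400:520]; cv2.imwrite("pics/mach.png",cv2.resize(im,None,fx=5,fy=5))
s=np.load("pics/side0.npy",allow_pickle=True).item()["color"][60:190,240:400]
cv2.imwrite("pics/mach.png",np.hstack([cv2.resize(im,(480,300)),cv2.resize(s,(320,300))]))
E
```

```text
0.02 rod end: wrist [-56. 118.  20.] top [-49. 120.  20.] | base edge near: wrist [ 6. 99. 20.] top [ 3. 90. 20.]
0.04 rod end: wrist [-47. 111.  40.] top [-43. 114.  40.] | base edge near: wrist [10. 92. 40.] top [ 7. 84. 40.]
0.06 rod end: wrist [-39. 103.  60.] top [-38. 107.  60.] | base edge near: wrist [15. 86. 60.] top [11. 78. 60.]
0.08 rod end: wrist [-30.  95.  80.] top [-33. 101.  80.] | base edge near: wrist [19. 79. 80.] top [15. 73. 80.]
0.1 rod end: wrist [-22.  87. 100.] top [-28.  94. 100.] | base edge near: wrist [ 23.  73. 100.] top [ 19.  67. 100.]
0.12 rod end: wrist [-13.  80. 120.] top [-22.  88. 120.] | base edge near: wrist [ 28.  67. 120.] top [ 24.  61. 120.]
```

View pics/mach.png

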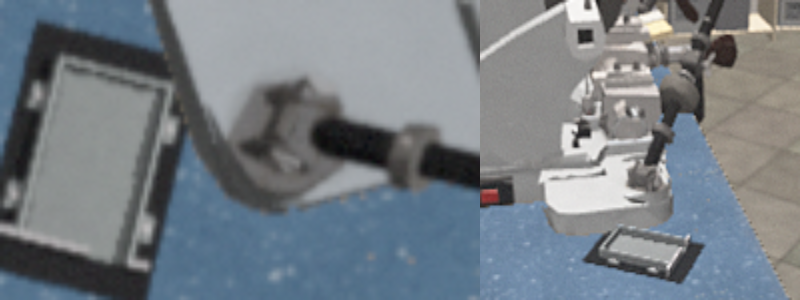

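The picture shows a low machine base, with the clamp and rod at least 80 mm out in case y. There is room for the gripper, so I'm lowering the bolt.

Request:
carry_out:
  grip: [0,0,0,0,0,0,0,0,0,0]
  travel:
    - [-0.11,-0.35,1]
    - [-0.11,-0.35,1]
    - [0,0,1]
    - [0,0,1]
    - [0,0,1]
    - [0,0,1]
    - [0,0,0.6]
    - [0,0,0.5]
    - [0,0,0.3]
    - [0,0,0.2]
  turn:
    - [0,0,0]
    - [0,0,0]
    - [0,0,0]
    - [0,0,0]
    - [0,0,0]
    - [0,0,0]
    - [0,0,0]
    - [0,0,0]
    - [0,0,0]
    - [0,0,0]

```text
time: 24.18
position: [0.5249, 0.092, 0.0323]
tcp_rot: [3.141, 0.0, 2.862]
wrist_force: [-0.2, -0.1, -2.2]
opening: 0.0226
grip_force: 59.2
```

Request:
carry_out:
  grip: [0,0,0,0]
  travel:
    - [0,0,0.25]
    - [0,0,0.2]
    - [0,0,0.1]
    - [0,0,0]
  turn:
    - [0,0,0]
    - [0,0,0]
    - [0,0,0]
    - [0,0,0]

```text
time: 24.68
position: [0.5247, 0.0919, 0.0213]
tcp_rot: [-3.142, -0.0, 2.862]
wrist_force: [0.2, 1.2, -0.6]
opening: 0.0223
grip_force: 59.2
```

Request:
carry_out:
  grip: [0,0.5,0.5,0.5,0.5,0.5,0.5,0.5,0.5,0.5]
  travel:
    - [0,0,0.03]
    - [0,0,0]
    - [0,0,0]
    - [0,0,0]
    - [0,0,-0.5]
    - [0,0,-1]
    - [0,0,-1]
    - [0,0,-1]
    - [0,0,-1]
    - [0,0,-1]
  turn:
    - [0,0,0]
    - [0,0,0]
    - [0,0,0]
    - [0,0,0]
    - [0,0,0]
    - [0,0,0]
    - [0,0,0]
    - [0,0,0]
    - [0,0,0]
    - [0,0,0]

```text
time: 25.92
position: [0.5247, 0.0919, 0.1322]
tcp_rot: [3.141, 0.001, 2.862]
wrist_force: [0.2, 0.7, 0.5]
opening: 0.0427
grip_force: 0.0
```

```bash
python3 - <<'E'
from h import *
st(); p=[.5016,.4238,-.9085]; go(monitor.get_obs(),tr(p,np.array([[.03,-.002,0]]))[0,:2],.19,p[2]-np.pi/2)
f=grab_frame("wrist"); np.save("pics/w5.npy",f,allow_pickle=True)
E
```

```text
{'time': 25.925, 'position': [0.5247, 0.0919, 0.1322], 'tcp_rot': [3.1414, 0.0008, 2.8623], 'wrist_force': [0.1768, 0.6645, 0.5481], 'opening': 0.0427, 'q': [-0.0489, 0.4453, 1.5034, -0.0, 1.1921, -1.3404]}
tool x,y (units of 2cm) [ 4.531 14.668] z -2.892 turn -7.847
```

Request:
carry_out:
  grip: [1,1,1,1,1,1,1,1,1,1]
  travel:
    - [0,0.67,-1]
    - [0.32,1,-1]
    - [0.32,1,-0.9]
    - [0.32,1,0]
    - [0.32,1,0]
    - [0.32,1,0]
    - [0.32,1,0]
    - [0.32,1,0]
    - [0.32,1,0]
    - [0.32,1,0]
  turn:
    - [0,0,0]
    - [0,0,0]
    - [0,0,0]
    - [0,0,0]
    - [0,0,0]
    - [0,0,0]
    - [0,0,0]
    - [0,0,0]
    - [0,0,0]
    - [0,0,0]

```text
time: 27.22
position: [0.5226, 0.2951, 0.1887]
tcp_rot: [3.142, 0.0, 2.862]
wrist_force: [0.4, 0.0, 0.2]
opening: 0.0856
grip_force: 0.0
```

Request:
carry_out:
  grip: [1,1,1,1,1,1,1,1,1,1]
  travel:
    - [0.32,1,0]
    - [0.32,1,0]
    - [0.32,1,0]
    - [0.32,1,0]
    - [0.37,1,0]
    - [0,0,0]
    - [0,0,0]
    - [0,0,0]
    - [0,0,0]
    - [0,0,0]
  turn:
    - [0,0,0]
    - [0,0,0]
    - [0,0,0]
    - [0,0,0]
    - [0,0,-1]
    - [0,0,-1]
    - [0,0,-1]
    - [0,0,-1]
    - [0,0,-1]
    - [0,0,-1]

```text
time: 28.48
position: [0.5185, 0.3997, 0.1887]
tcp_rot: [-3.142, -0.0, -2.697]
wrist_force: [0.3, -0.0, -0.0]
opening: 0.0855
grip_force: 0.0
```

Request:
carry_out:
  grip: [1,1,1]
  travel:
    - [0,0,0]
    - [0,0,0]
    - [0,0,0]
  turn:
    - [0,0,-1]
    - [0,0,-0.85]
    - [0,0,0]

```text
time: 28.85
position: [0.5185, 0.3995, 0.1887]
tcp_rot: [3.142, -0.0, -2.48]
wrist_force: [0.5, -0.5, 0.0]
opening: 0.0854
grip_force: 0.0
```

```bash
python3 - <<'E'
from h import *
st(); f=grab_frame("wrist"); cv2.imwrite("pics/w6.png",f["color"]); np.save("pics/w6.npy",f,allow_pickle=True)
r=fit(f,"step",[.5016,.4238,-.9085],S=2,pad=20); print(r); p=r[0]
go(monitor.get_obs(),tr(p,np.array([[.03,-.002,0]]))[0,:2],.013,p[2]-np.pi/2)
E
```

```text
{'time': 28.85, 'position': [0.5185, 0.3995, 0.1887], 'tcp_rot': [3.1416, -0.0, -2.4798], 'wrist_force': [0.4568, -0.4821, 0.0202], 'opening': 0.0854, 'q': [0.476, 0.5962, 1.0477, 0.0, 1.4977, -1.7565]}
(array([ 0.50199373,  0.4233988 , -0.90962099]), np.float64(0.0437303186799345))
tool x,y (units of 2cm) [ 0.014 -0.047] z 8.783 turn -0.005
```

Request:
carry_out:
  grip: [1,1,1,1,1,1,1,1,1,0]
  travel:
    - [0.01,-0.05,1]
    - [0,0,1]
    - [0,0,1]
    - [0,0,1]
    - [0,0,1]
    - [0,0,1]
    - [0,0,1]
    - [0,0,1]
    - [0,0,0.75]
    - [0,0,0]
  turn:
    - [0,0,0]
    - [0,0,0]
    - [0,0,0]
    - [0,0,0]
    - [0,0,0]
    - [0,0,0]
    - [0,0,0]
    - [0,0,0]
    - [0,0,0]
    - [0,0,0]

```text
time: 30.15
position: [0.5186, 0.3979, 0.0127]
tcp_rot: [3.141, -0.002, -2.48]
wrist_force: [0.3, 0.4, 0.2]
opening: 0.07
grip_force: 0.0
```

Request:
carry_out:
  grip: [0,0,0,0,0,0]
  travel:
    - [0,0,0]
    - [0,0,0]
    - [0,0,0]
    - [0,0,0]
    - [0,0,0]
    - [0,0,0]
  turn:
    - [0,0,0]
    - [0,0,0]
    - [0,0,0]
    - [0,0,0]
    - [0,0,0]
    - [0,0,0]

```text
time: 30.9
position: [0.5192, 0.3983, 0.0144]
tcp_rot: [3.142, 0.001, -2.479]
wrist_force: [-1.7, -0.3, 4.9]
opening: 0.0086
grip_force: 59.6
```

Request:
carry_out:
  grip: [0,0,0,0,0,0,0,0,0,0]
  travel:
    - [0,0,-1]
    - [0,0,-1]
    - [0,0,-1]
    - [0,0,-1]
    - [0,0,-1]
    - [0,0,-1]
    - [0,0,-1]
    - [0,0,-1]
    - [0,0,-0.7]
    - [0,0,0]
  turn:
    - [0,0,0]
    - [0,0,0]
    - [0,0,0.9]
    - [0,0,1]
    - [0,0,1]
    - [0,0,1]
    - [0,0,1]
    - [0,0,1]
    - [0,0,1]
    - [0,0,1]

```text
time: 32.15
position: [0.5192, 0.398, 0.1884]
tcp_rot: [3.141, 0.001, 2.852]
wrist_force: [-0.1, 0.3, -2.2]
opening: 0.0089
grip_force: 58.6
```

Request:
carry_out:
  grip: [0,0,0,0,0,0,0,0,0,0]
  travel:
    - [0,0,0]
    - [0,0,0]
    - [0,0,0]
    - [0,0,0]
    - [0,0,0]
    - [0,0,0]
    - [0,0,0]
    - [0,0,0]
    - [0,0,0]
    - [0,0,0]
  turn:
    - [0,0,1]
    - [0,0,1]
    - [0,0,1]
    - [0,0,1]
    - [0,0,1]
    - [0,0,1]
    - [0,0,1]
    - [0,0,1]
    - [0,0,1]
    - [0,0,1]

```text
time: 33.4
position: [0.5188, 0.3978, 0.1869]
tcp_rot: [-3.14, 0.001, 1.652]
wrist_force: [0.7, -0.1, -2.6]
opening: 0.0089
grip_force: 58.6
```

Request:
carry_out:
  grip: [0,0,0,0,0,0,0,0,0,0]
  travel:
    - [0,0,0]
    - [0,0,0]
    - [0,0,0]
    - [-1,0.2,0]
    - [-1,0.2,0]
    - [-1,0.2,0]
    - [-1,0.2,0]
    - [-1,0.2,0]
    - [-1,0.2,0]
    - [-1,0.2,0]
  turn:
    - [0,0,1]
    - [0,0,1]
    - [0,0,1]
    - [0,0,0]
    - [0,0,0]
    - [0,0,0]
    - [0,0,0]
    - [0,0,0]
    - [0,0,0]
    - [0,0,0]

```text
time: 34.65
position: [0.5079, 0.2544, 0.1877]
tcp_rot: [-3.142, 0.0, 1.296]
wrist_force: [-0.0, 0.2, -1.5]
opening: 0.0088
grip_force: 58.6
```

Request:
carry_out:
  grip: [0,0,0,0,0,0]
  travel:
    - [-1,0.2,0]
    - [-1,0.2,0]
    - [-1,0.2,0]
    - [-1,0.2,0]
    - [-1,0.2,0]
    - [0,0,0]
  turn:
    - [0,0,0]
    - [0,0,0]
    - [0,0,0]
    - [0,0,0]
    - [0,0,0]
    - [0,0,0]

```text
time: 35.4
position: [0.5001, 0.1526, 0.1878]
tcp_rot: [3.142, 0.0, 1.294]
wrist_force: [0.6, 1.1, -1.8]
opening: 0.0087
grip_force: 58.6
```

```bash
python3 - <<'E'
from h import *
st(); f=grab_frame("wrist"); np.save("pics/w7.npy",f,allow_pickle=True); o=monitor.get_obs(); c=[.5285,.1049,2.863]
im=f["color"]; cv2.imwrite("pics/w7.png",cv2.resize(im[100:280,200:440],None,fx=3.3,fy=3.3,interpolation=cv2.INTER_LINEAR))
Z=lambda q:((q-[200,100])*3.3).round(0).tolist()
th=o["tcp_rot"][2]+np.pi/2; z=o["position"][2]-.0144
O=o["position"][:2]-tr([0,0,th],np.array([[.03,-.002,0]]))[0,:2]
C=np.array([[38.5,-18.5,8],[-38.5,-18.5,8],[-38.5,-1.5,8]])/1000
print("held step",Z(w2px(f,tr([*O,th],C,z))))
C=np.array([[68.5,28.5,13],[68.5,11.5,13],[-11.5,8.5,13],[-11.5,-8.5,13],[-31.5,-28.5,13],[-48.5,-28.5,13],[-28.5,28.5,13],[-5,2,41],[5,2,41],[-45,-12,41],[-35,-12,41]])/1000
print("seated: bolt tip2, tongue2, teebar2, bolt end; bolt lug2, tee lug2",Z(w2px(f,tr(c,C))))
go(o,tr(c,np.array([[.04,-.012,0]]))[0,:2],.005+.0144,c[2]-np.pi/2)
E
```

```text
{'time': 35.4, 'position': [0.5001, 0.1526, 0.1878], 'tcp_rot': [3.1415, 0.0001, 1.2943], 'wrist_force': [0.6044, 1.0665, -1.8048], 'opening': 0.0087, 'q': [0.0695, 0.3704, 1.4468, -0.0001, 1.3243, 0.346]}
held step [[323.0, 381.0], [888.0, 381.0], [874.0, 495.0]]
seated: bolt tip2, tongue2, teebar2, bolt end; bolt lug2, tee lug2 [[291.0, 459.0], [290.0, 405.0], [565.0, 396.0], [568.0, 340.0], [642.0, 272.0], [702.0, 272.0], [620.0, 459.0], [557.0, 409.0], [520.0, 409.0], [712.0, 359.0], [674.0, 359.0]]
tool x,y (units of 2cm) [-1.34   0.024] z 8.423 turn 0.023
```

View pics/w7.png

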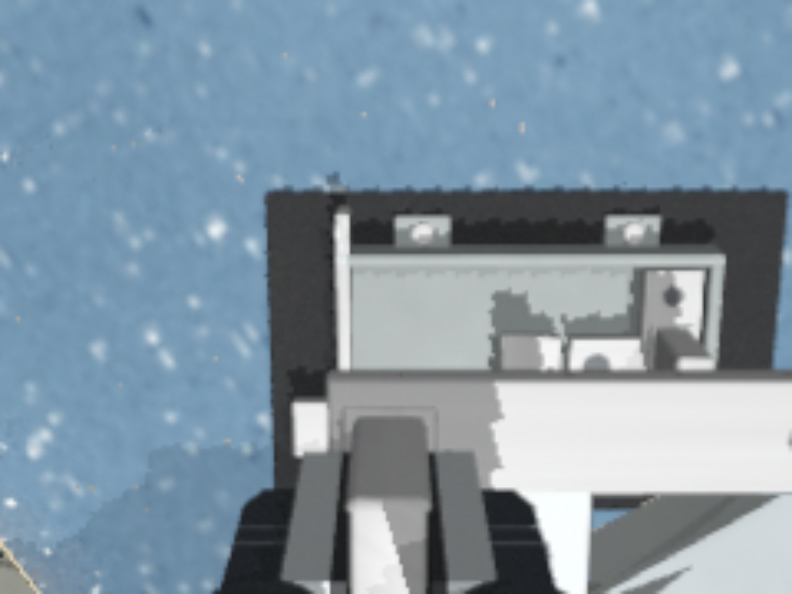

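The held step plate's edge at row 381 matches the prediction. The tee and bolt are seated where expected: tee bar end at (643–705, 270), tongue and arm at row 337. I'm lowering the step plate.

Request:
carry_out:
  grip: [0,0,0,0,0,0,0,0,0,0]
  travel:
    - [-0.67,0.01,1]
    - [-0.67,0.01,1]
    - [0,0,1]
    - [0,0,1]
    - [0,0,1]
    - [0,0,1]
    - [0,0,0.8]
    - [0,0,0.5]
    - [0,0,0.3]
    - [0,0,0.2]
  turn:
    - [0,0,0]
    - [0,0,0]
    - [0,0,0.02]
    - [0,0,0]
    - [0,0,0]
    - [0,0,0]
    - [0,0,0]
    - [0,0,0]
    - [0,0,0]
    - [0,0,0]

```text
time: 36.7
position: [0.4935, 0.1282, 0.0317]
tcp_rot: [3.141, -0.0, 1.294]
wrist_force: [-0.7, -1.0, -2.2]
opening: 0.0088
grip_force: 58.7
```

Request:
carry_out:
  grip: [0,0,0,0]
  travel:
    - [0,0,0.25]
    - [0,0,0.2]
    - [0,0,0.1]
    - [0,0,0]
  turn:
    - [0,0,0]
    - [0,0,0]
    - [0,0,0]
    - [0,0,0]

```text
time: 37.2
position: [0.4932, 0.1281, 0.0207]
tcp_rot: [-3.141, 0.0, 1.294]
wrist_force: [0.0, 0.4, -1.8]
opening: 0.0087
grip_force: 58.7
```

Request:
carry_out:
  grip: [0,0.3,0.3,0.3,0.3,0.3,0.3,0.3,0.3,0.3]
  travel:
    - [0,0,0.05]
    - [0,0,0]
    - [0,0,0]
    - [0,0,0]
    - [0,0,-0.5]
    - [0,0,-1]
    - [0,0,-1]
    - [0,0,-1]
    - [0,0,-1]
    - [0,0,-1]
  turn:
    - [0,0,0]
    - [0,0,0]
    - [0,0,0]
    - [0,0,0]
    - [0,0,0]
    - [0,0,0]
    - [0,0,0]
    - [0,0,0]
    - [0,0,0]
    - [0,0,0]

```text
time: 38.45
position: [0.4932, 0.1281, 0.1311]
tcp_rot: [3.141, -0.0, 1.294]
wrist_force: [0.7, 0.9, -0.6]
opening: 0.0256
grip_force: 0.0
```

Request:
carry_out:
  grip: [0.3,0.3,0.3,0.3,0.3,0.3,0.3,0.3]
  travel:
    - [0,0,-1]
    - [0,0,-1]
    - [0,0,-1]
    - [0,0,0]
    - [0,0,0]
    - [0,0,0]
    - [0,0,0]
    - [0,0,0]
  turn:
    - [0,0,0]
    - [0,0,0]
    - [0,0,0]
    - [0,0,0]
    - [0,0,0]
    - [0,0,0]
    - [0,0,0]
    - [0,0,0]

```text
time: 39.45
position: [0.4932, 0.1281, 0.1895]
tcp_rot: [-3.141, 0.0, 1.294]
wrist_force: [-0.1, 0.7, 0.8]
opening: 0.0254
grip_force: 0.0
```

```bash
python3 - <<'E'
from h import *
st(); f=grab_frame("wrist"); np.save("pics/w8.npy",f,allow_pickle=True); c=[.5285,.1049,2.863]
seats={"bolt":(20,10),"tee":(-30,0),"step":(10,-10)}
im=cv2.resize(f["color"],None,fx=4,fy=4,interpolation=cv2.INTER_LINEAR)
C=np.array([[-56,-46,10],[75,46,10]])/1000; q=w2px(f,tr(c,C)); print(q)
x0,x1=sorted(q[:,0].astype(int)); y0,y1=sorted(q[:,1].astype(int)); 
cr=im[max(0,y0-10)*4:(y1+10)*4,max(0,x0-10)*4:(x1+10)*4]; s=min(800/cr.shape[1],600/cr.shape[0],1)
cv2.imwrite("pics/w8.png",cv2.resize(cr,None,fx=s,fy=s,interpolation=cv2.INTER_AREA)); k=4*s
pr=lambda P:((w2px(f,tr(c,np.array(P)/1000.))-[x0-10,y0-10])*k).round(0).tolist()
print("bolt",pr([[68.5,11.5,13],[8.5,-8.5,13],[-28.5,28.5,13]]),"tee",pr([[-48.5,-28.5,13],[-31.5,-28.5,13],[-11.5,-8.5,13]]),"step",pr([[48.5,-28.5,13],[-28.5,-28.5,13],[-28.5,-11.5,13],[11.5,-11.5,13]]))
E
```

```text
{'time': 39.45, 'position': [0.4932, 0.1281, 0.1895], 'tcp_rot': [-3.1411, 0.0001, 1.2938], 'wrist_force': [-0.1121, 0.6653, 0.776], 'opening': 0.0254, 'q': [0.0214, 0.3468, 1.4794, 0.0, 1.3159, 0.2984]}
[[423.30154241 135.35038963]
 [281.7453844  229.6339662 ]]
bolt [[65.0, 287.0], [322.0, 205.0], [472.0, 356.0]] tee [[574.0, 120.0], [500.0, 120.0], [408.0, 205.0]] step [[149.0, 119.0], [487.0, 120.0], [482.0, 192.0], [310.0, 192.0]]
```

View pics/w8.png

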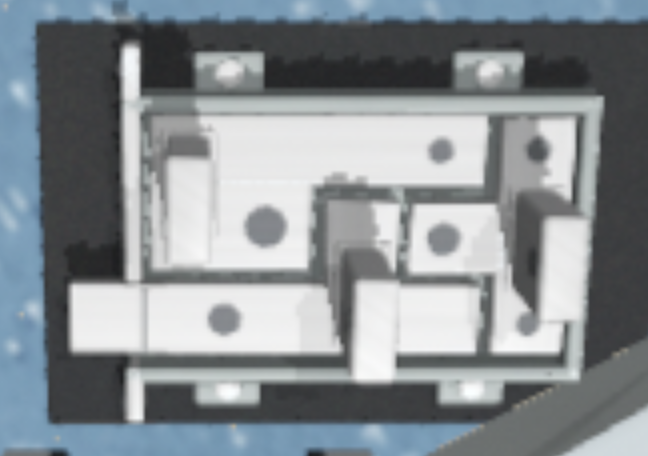

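All three parts lie in the case with even gaps and their corners at the predicted pixels. The bolt tip at (70,285–350) is out through the slot, so I'm handing the job in.

```bash
python3 -c "
from rig import sign_off
print(sign_off())"
```

```text
the job is handed in; nothing more can be done
None
```

The lock is reassembled and handed in at about 39.5 s: in the last wrist picture all three parts lie interlocked in the case with the bolt end out through the slot, though `sign_off()` returned no verdict.

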